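Find the tin that rattles and hold it out

TASK

One of the three sealed tins on the cutting mat has a loose steel ball in it. Lift the tins and shake or rock them end to end, one at a time, standing every silent one back upright on the mat, until you find the one that rattles; then hold that tin level over the middle of the blue card, about 15 cm up, and finish there with it still in the grip. Leave the glue bottle, the tape roll and the knife alone.

Things in the scene. Friction and masses are not known exactly. Their poses are not given: they have to be found in the camera images.
- tin_a: one of 3 alike sealed tins, grey, orange lid, steel latch on the -x end: 110 mm long (x), 50 wide (y), 45 high (z), flat upright sides, about 0.27 kg each. Origin: centre of the underside. Stands square on the mat, x along mat x, centres 125 mm or more apart. In one (varies) a 0.14 kg ball, 32 mm, starts mid-length and rolls 35 mm to an end when rocked 0.2 rad or more and stays there; in the others the same weight is packed tight
- tin_b: one of 3 alike sealed tins, grey, orange lid, steel latch on the -x end: 110 mm long (x), 50 wide (y), 45 high (z), flat upright sides, about 0.27 kg each. Origin: centre of the underside. Stands square on the mat, x along mat x, centres 125 mm or more apart. In one (varies) a 0.14 kg ball, 32 mm, starts mid-length and rolls 35 mm to an end when rocked 0.2 rad or more and stays there; in the others the same weight is packed tight
- tin_c: one of 3 alike sealed tins, grey, orange lid, steel latch on the -x end: 110 mm long (x), 50 wide (y), 45 high (z), flat upright sides, about 0.27 kg each. Origin: centre of the underside. Stands square on the mat, x along mat x, centres 125 mm or more apart. In one (varies) a 0.14 kg ball, 32 mm, starts mid-length and rolls 35 mm to an end when rocked 0.2 rad or more and stays there; in the others the same weight is packed tight
- mat: dark green cutting mat with a pale grid, fixed flat on the desk, 200 mm (its x) by 460 mm (its y), 3 mm thick; origin: centre of its underside; z up
- card: plain bright blue card, fixed flat on the desk beyond the mat, 100 mm (x) by 150 mm (y), 1 mm thick; origin: centre of its underside; z up
- glue: yellow glue bottle with a white cap, standing to the left, 28 mm diameter, 95 mm high; bystander; origin: centre of its underside
- tape: flat roll of beige tape lying to the right, 72 mm outside diameter, 19 mm high; bystander; origin: centre of its underside
- knife: red closed hobby knife lying to the right of the mat, 145 mm long with its blade, 18 mm wide, 12 mm high; bystander; origin: centre of the underside of its handle, x along it
There are look-alikes about, which are no part of the job. What is shaped like the tin_a but yellow is not meant.

How it is judged:
On the way:
1. the tin with the loose ball is held 2 cm or more above the mat and shaken or rocked end to end, so that the ball runs to an end of it (25 mm or more from mid-length) (((distance between ball_c0 and tin_a below 0.06 m and height (world z) of tin_a above 0.023 m and contact force between tin_a and the fingers above 2 N and (x of ball_c0 in the frame of tin_a above 0.025 m or x of ball_c0 in the frame of tin_a below -0.025 m)) or (distance between ball_c0 and tin_b below 0.06 m and height (world z) of tin_b above 0.023 m and contact force between tin_b and the fingers above 2 N and (x of ball_c0 in the frame of tin_b above 0.025 m or x of ball_c0 in the frame of tin_b below -0.025 m)) or (distance between ball_c0 and tin_c below 0.06 m and height (world z) of tin_c above 0.023 m and contact force between tin_c and the fingers above 2 N and (x of ball_c0 in the frame of tin_c above 0.025 m or x of ball_c0 in the frame of tin_c below -0.025 m)))).
At the end, for the whole second after the job is handed in: the tin with the loose ball is held in the gripper, at rest, its underside 10 to 22 cm above the desk, within 4 cm of straight above the card's centre, within 0.2 rad of upright, touching nothing else; the other two tins stand upright, released and at rest, with their centres over the mat (((distance between ball_c0 and tin_a below 0.06 m and height (world z) of tin_a between 0.1 and 0.22 m and horizontal distance between tin_a and card below 0.04 m and angle between tin_a's own z axis and vertical below 0.2 rad and linear speed of tin_a below 0.03 m/s and contact force between tin_a and the fingers above 2 N and contact force between tin_a and glue below 0.2 N and contact force between tin_a and tape below 0.2 N and contact force between tin_a and knife below 0.2 N and (contact force between tin_a and tin_b below 0.2 N and height (world z) of tin_b between 0.0005 and 0.006 m and angle between tin_b's own z axis and vertical below 0.1 rad and linear speed of tin_b below 0.02 m/s and contact force between tin_b and the fingers below 0.2 N and x of tin_b in the frame of mat between -0.1 and 0.1 m and y of tin_b in the frame of mat between -0.23 and 0.23 m) and (contact force between tin_a and tin_c below 0.2 N and height (world z) of tin_c between 0.0005 and 0.006 m and angle between tin_c's own z axis and vertical below 0.1 rad and linear speed of tin_c below 0.02 m/s and contact force between tin_c and the fingers below 0.2 N and x of tin_c in the frame of mat between -0.1 and 0.1 m and y of tin_c in the frame of mat between -0.23 and 0.23 m)) or (distance between ball_c0 and tin_b below 0.06 m and height (world z) of tin_b between 0.1 and 0.22 m and horizontal distance between tin_b and card below 0.04 m and angle between tin_b's own z axis and vertical below 0.2 rad and linear speed of tin_b below 0.03 m/s and contact force between tin_b and the fingers above 2 N and contact force between tin_b and glue below 0.2 N and contact force between tin_b and tape below 0.2 N and contact force between tin_b and knife below 0.2 N and (contact force between tin_b and tin_a below 0.2 N and height (world z) of tin_a between 0.0005 and 0.006 m and angle between tin_a's own z axis and vertical below 0.1 rad and linear speed of tin_a below 0.02 m/s and contact force between tin_a and the fingers below 0.2 N and x of tin_a in the frame of mat between -0.1 and 0.1 m and y of tin_a in the frame of mat between -0.23 and 0.23 m) and (contact force between tin_b and tin_c below 0.2 N and height (world z) of tin_c between 0.0005 and 0.006 m and angle between tin_c's own z axis and vertical below 0.1 rad and linear speed of tin_c below 0.02 m/s and contact force between tin_c and the fingers below 0.2 N and x of tin_c in the frame of mat between -0.1 and 0.1 m and y of tin_c in the frame of mat between -0.23 and 0.23 m)) or (distance between ball_c0 and tin_c below 0.06 m and height (world z) of tin_c between 0.1 and 0.22 m and horizontal distance between tin_c and card below 0.04 m and angle between tin_c's own z axis and vertical below 0.2 rad and linear speed of tin_c below 0.03 m/s and contact force between tin_c and the fingers above 2 N and contact force between tin_c and glue below 0.2 N and contact force between tin_c and tape below 0.2 N and contact force between tin_c and knife below 0.2 N and (contact force between tin_c and tin_a below 0.2 N and height (world z) of tin_a between 0.0005 and 0.006 m and angle between tin_a's own z axis and vertical below 0.1 rad and linear speed of tin_a below 0.02 m/s and contact force between tin_a and the fingers below 0.2 N and x of tin_a in the frame of mat between -0.1 and 0.1 m and y of tin_a in the frame of mat between -0.23 and 0.23 m) and (contact force between tin_c and tin_b below 0.2 N and height (world z) of tin_b between 0.0005 and 0.006 m and angle between tin_b's own z axis and vertical below 0.1 rad and linear speed of tin_b below 0.02 m/s and contact force between tin_b and the fingers below 0.2 N and x of tin_b in the frame of mat between -0.1 and 0.1 m and y of tin_b in the frame of mat between -0.23 and 0.23 m)))); the arm keeps its last pose, push and grip.
It fails at once if the glue bottle is moved by more than 2 cm or knocked over (distance of glue from where it was at the start of the episode above 0.02 m or angle between glue's own z axis and vertical above 0.5 rad).
It fails at once if the tape roll is moved by more than 2 cm or knocked over (distance of tape from where it was at the start of the episode above 0.02 m or angle between tape's own z axis and vertical above 0.5 rad).
It fails at once if the knife is moved by more than 2 cm or knocked over (distance of knife from where it was at the start of the episode above 0.02 m or angle between knife's own z axis and vertical above 0.5 rad).
It also fails if it takes over 72 s, if anything falls off the work surface, if the arm or the gripper's body presses on something with over 40 N, if the wrist force passes 120 N, or if a joint passes its speed limit or range.

ROBOT

A 6-joint arm with a two-finger parallel gripper is mounted at the origin on the work surface. World frame = base frame: x ahead of the robot, y to its left, z up, the work surface at z = 0. Lengths are in m, angles in rad, forces in N, time in s.
With the tool pointing down it reaches from about 0.325 to 0.925 m from the base axis. Payload 3.1 kg.
Tool frame: the origin (TCP) lies between the finger pads; the fingertips stand bot.nose_length ahead of it and the grasp point (between the pads) is the TCP (bot.nose_length is the distance from the TCP to the fingertips, in m); z points along the fingers, y is the direction in which the jaws open and shut (so a half turn about z gives the same grasp; the last joint's range is limited). The gripper opens to 85 mm and grips with 20 to 120 N. Pads are 22 mm wide; open, the fingers measure 114 mm over their backs; the gripper's body (76 mm by 85 mm) begins 54 mm behind the grasp point. The pads swing forward as they close: fully open they stand 13 mm farther back than shut.
Start: joints at [1.133, 0.217, 1.613, -0, 1.311, -0.112], TCP at [0.2, 0.592, 0.219] pointing down, gripper open.
Joint ranges: [-2.75, 2.75], [-0.78, 2.1], [0.31, 2.55], [-1.13, 4.27], [0.13, 2.63], [-2.58, 2.58]. Speed limits (rad/s): [2.79, 2.79, 3.14, 3.14, 3.14, 3.14].

INTERFACE

Orientations are given as a unit quaternion [x, y, z, w].
In Python, from bench import observe, camera, bot gives the robot as it stands.
- The arm moves only by the tool arm_command, never from a script. Its argument "increments" is a list that holds one entry, the list of rows, each a list of 7 numbers: the turn, a rotation vector about the tool's x, y, z in degrees, then the shift along the tool's x, y, z in cm, then the finger opening in cm, from 0 to 8.54. A call has 1 to 20 rows; each row is the pose to reach, as a shift and turn from the pose commanded when the call began, along the tool's axes at that moment; what a row does not reach only later rows make up. A row lasts 1/10 s, in which the tool goes at most 50 mm and 8.59 degrees, less where a joint would pass 70% of its speed; a pose out of reach is approached as far as the arm can. A call with a gripper value outside its range is refused whole. The fingers move at their own pace and stop on an object; "squeeze" is the grip in N (left out, the last holds). Time passes only in rows, so rows that repeat a pose let the fingers close. It gives the time, the measured TCP pose, the force and the opening at its end, in the units of the state.
- observe(): the state, without advancing time (a new reading comes with each control period).
- camera(name): name is "side" or "top" or "wrist"; returns a dict with "image" (480x640x3 uint8, blue, green, red), "camera_matrix" (3x3 intrinsics, pixels), "R" (3x3) and "t" (3): a world point X has camera coordinates R X + t. Camera axes: x right, y down, z forward; pixel columns grow to the right and rows downward; lengths in m; the calibration is good to about 2 mm. A picture is of the moment at which its call begins. There is no depth.
- bot.sign_off(): hands the job in, once; it reports no verdict.
The state is a dict: "time": time; "joint_positions": joint angles; "qvel": joint speeds; "joint_torque": joint torques, N m; "ee_pos": TCP position; "tool_rot": TCP orientation; "ft_force": force on the tool from outside, world axes, zero at the start; "wrist_torque": the same for the moment, N m; "finger_gap": opening from 0.0 (shut) to 1.0 (fully open).
Only numpy, scipy, OpenCV 4.12 (cv2) and the standard library are available. Lean on these libraries where they do the work, as an engineer would, in place of code of your own. Each camera call takes 0.05 s, during which the arm holds its last target.

## Working session

There is one attempt and no reset: what is moved stays moved. The work goes in short steps, Python scripts to look and compute and a tool call to move; the robot and the scene stay as the last step left them, time stands still between calls to the robot, and variables do not carry over. Pictures are saved under pics/ and viewed, and the job is handed in when it is done.

Besides the shell and the picture viewer there is one more tool, called after "Emit:" as name(argument=value, ...) on one line, values as JSON. arm_command: Moves the arm, as the interface text tells. Its arguments: {"type":"object","properties":{"increments":{"type":"array"},"squeeze":{"type":"number"}},"required":["increments"]}

```bash
mkdir -p pics; ls
python3 - <<'E'
from bench import observe,camera,bot
import cv2
print({k:v for k,v in observe().items()}, bot.nose_length)
for n in("top","side","wrist"):
    c=camera(n);cv2.imwrite(f"pics/{n}0.png",c["image"]);print(n,c["camera_matrix"].tolist(),c["R"].tolist(),c["t"].tolist())
E
```

```text
pics
{'time': 0.0, 'joint_positions': array([ 1.13279732e+00,  2.17745373e-01,  1.61496651e+00, -1.50954256e-06,
        1.31131128e+00, -1.12179988e-01]), 'qvel': array([ 0.00014058,  0.00077261, -0.00091186,  0.00131063, -0.00187588,
        0.00048465]), 'joint_torque': array([ 5.15395968e-04, -3.96840405e+01, -3.03861523e+01, -7.81140511e-05,
        9.56965727e-03, -7.30651209e-06]), 'ee_pos': array([0.19965153, 0.59134098, 0.21795686]), 'tool_rot': array([ 1.62189563e-01,  9.86758871e-01, -1.16976273e-03, -3.29402202e-04]), 'ft_force': array([-0.32089551, -0.02019851, -0.31455369]), 'wrist_torque': array([-0.0045176 , -0.02034553, -0.03177032]), 'finger_gap': 1.000440245385171} 0.019
top [[497.81093355232736, 0.0, 318.0737054220836], [0.0, 497.81093355232736, 235.2707674807641], [0.0, 0.0, 1.0]] [[0.0027302977366107043, -0.999905977582976, -0.013438060429369278], [-0.9914540687410982, -0.0009540225907674934, -0.13045274783467872], [0.13042766213879411, 0.01367939453083458, -0.9913634545989066]] [-0.002263821365213823, 0.5424241019162664, 1.1561197843662336]
side [[522.3046782221637, 0.0, 324.5229413635644], [0.0, 522.3046782221637, 242.1612635484708], [0.0, 0.0, 1.0]] [[0.8847214637245053, -0.465894524020345, 0.014499107318211635], [-0.3064810077758475, -0.6048727601476268, -0.7349818609354195], [0.35119413932733795, 0.6458105267950096, -0.6779317369638943]] [-0.4775072839041475, 0.18943170744267104, 0.8214156611707911]
wrist [[350.24173124392746, 0.0, 320.1867847094756], [0.0, 350.24173124392746, 241.70072636723455], [0.0, 0.0, 1.0]] [[0.3217367900044727, 0.9468266358937927, -0.002181632339369199], [0.9069420951988375, -0.3075204397407296, 0.28790139822170685], [0.271921815811022, -0.09460708590647228, -0.957657572090528]] [-0.6226129546468032, -0.0358795343485367, 0.3794055352195884]
```

View pics/top0.png

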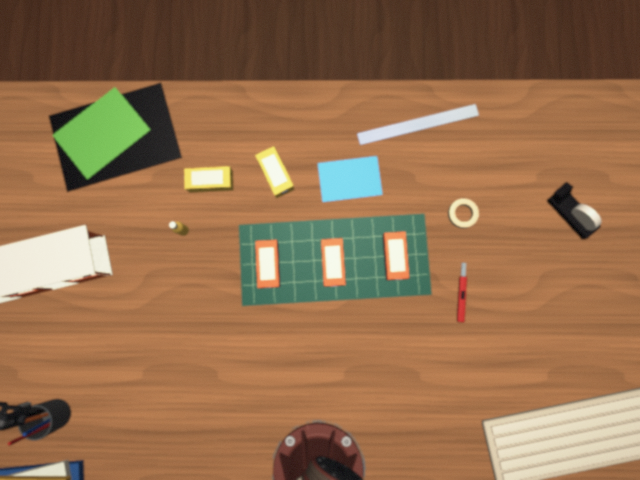

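View pics/side0.png

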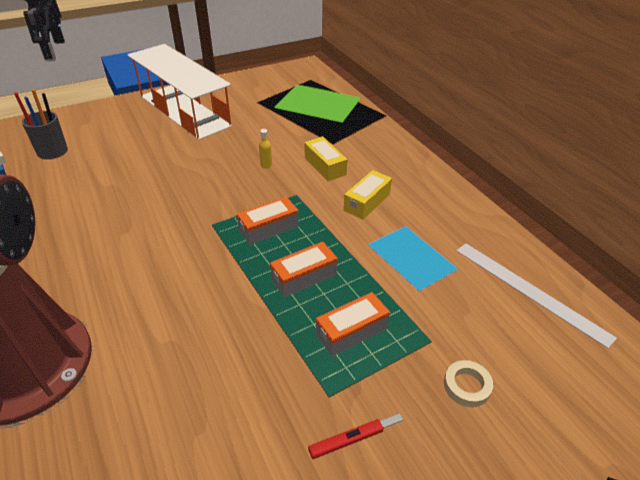

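```bash
cat > h.py <<'E'
import numpy as np,cv2
from bench import observe,camera,bot
def ray(c,u,v,z):
    K,R,t=map(np.array,(c["camera_matrix"],c["R"],c["t"]))
    d=R.T@np.linalg.solve(K,[u,v,1.]);o=-R.T@t
    return o+d*(z-o[2])/d[2]
def blobs(c,lo,hi,amin=60):
    hsv=cv2.cvtColor(c["image"],cv2.COLOR_BGR2HSV)
    m=cv2.inRange(hsv,np.array(lo),np.array(hi))
    cs,_=cv2.findContours(m,cv2.RETR_EXTERNAL,cv2.CHAIN_APPROX_NONE)
    return [k for k in cs if cv2.contourArea(k)>amin]
def rect(c,k,z):
    P=np.array([ray(c,*p,z)[:2] for p in k[:,0,:]],np.float32)*1000
    (x,y),(w,h),a=cv2.minAreaRect(P)
    if w<h:w,h,a=h,w,a+90
    a=(a+90)%180-90
    return [round(float(q),1) for q in(x,y,w,h,a)]
E
python3 - <<'E'
from h import *
for n in("top","side"):
    c=camera(n);print(n,"cam",-np.array(c["R"]).T@c["t"])
    for nm,lo,hi,z,a in(("tin",(3,170,150),(12,255,255),.048,200),("card",(90,120,120),(110,255,255),.001,800),("mat",(60,80,40),(88,255,160),.003,2000),("yellow",(24,130,120),(32,255,255),.045,100),("knife",(174,150,80),(180,255,255),.012,50),("knife2",(0,180,80),(2,255,255),.012,50)):
        for k in blobs(c,lo,hi,a):print(nm,cv2.boundingRect(k),rect(c,k,z))
    for p in((178,227),(464,213)): 
        if n=="top":print(p,ray(c,*p,.0))
E
```

```text
top cam [ 0.38700476 -0.01756114  1.2168652 ]
mat (295, 235, 135, 66) [467.7, -104.7, 324.3, 143.7, -86.3]
yellow (185, 167, 46, 22) [681.7, 266.4, 109.4, 50.5, -87.7]
yellow (256, 147, 36, 48) [699.6, 105.3, 111.3, 49.8, 26.8]
knife2 (458, 278, 8, 43) [392.2, -344.6, 101.0, 13.7, -5.8]
(178, 227) [0.5674593 0.3467867 0.       ]
(464, 213) [ 0.60294027 -0.36115591  0.        ]
side cam [ 0.1920418  -0.63836483  0.70301604]
tin (316, 292, 74, 49) [491.1, -188.0, 110.9, 52.5, 3.5]
tin (271, 242, 66, 39) [475.4, -39.8, 111.0, 53.1, 3.5]
tin (237, 197, 61, 32) [471.2, 115.1, 111.2, 54.2, 3.5]
card (369, 227, 88, 64) [687.3, -81.1, 147.8, 97.5, -82.9]
mat (212, 196, 219, 201) [486.0, -41.8, 456.4, 197.9, -86.4]
yellow (345, 171, 46, 32) [697.1, 102.0, 107.7, 48.5, 26.2]
yellow (306, 136, 41, 29) [679.3, 264.7, 111.7, 48.2, -88.0]
knife2 (309, 420, 74, 38) [389.9, -348.4, 107.9, 18.2, -5.4]
```

View pics/wrist0.png

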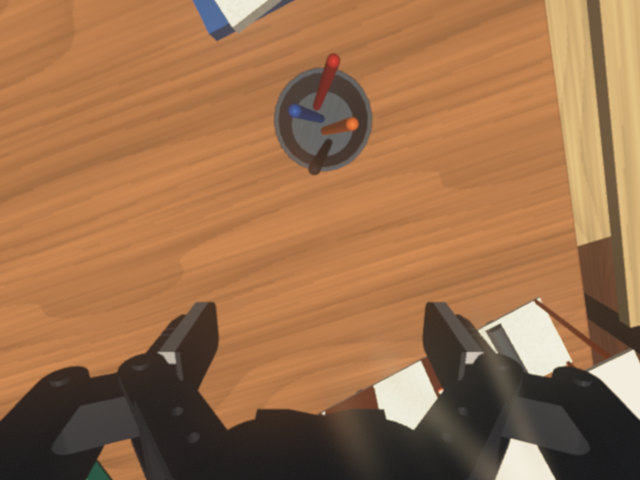

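Run:
```python
from h import *
c=camera("top")
for k in blobs(c,(0,120,120),(14,255,255),300):
    r=rect(c,k,.048)
    if 90<r[2]<130:print(cv2.boundingRect(k),r)
k=blobs(c,(85,100,120),(115,255,255),800)
for q in k:print("card",rect(c,q,.001))
```

```text
card [690.3, -78.8, 145.9, 95.9, -82.9]
```

Run:
```python
from h import *
c=camera("top");h=cv2.cvtColor(c["image"],cv2.COLOR_BGR2HSV)
print(h[245,267],h[264,258],h[243,333],h[400,300])
for k in blobs(c,(0,150,195),(14,255,255),100):
    print(cv2.boundingRect(k),rect(c,k,.048))
```

```text
[ 11 152 242] [ 11 135 242] [ 12 150 242] [ 13 140 168]
(256, 240, 23, 48) [474.0, 119.0, 108.8, 49.1, 3.5]
(385, 232, 24, 47) [493.7, -185.0, 108.9, 48.8, 3.6]
```

```bash
cat >> h.py <<'E'
from scipy.spatial.transform import Rotation as Ro
def delta(p,yaw=3.5,tilt=0):
    """tool down, jaws along mat y (angle 90+yaw); tilt about tool y"""
    s=observe();R0=Ro.from_quat(s["tool_rot"]).as_matrix()
    a=np.radians(90+yaw);y=np.array([np.cos(a),np.sin(a),0]);z=np.array([0,0,-1.]);x=np.cross(y,z)
    T=np.stack([x,y,z],1)@Ro.from_rotvec([0,np.radians(tilt),0]).as_matrix()
    print("turn",np.round(np.degrees(Ro.from_matrix(R0.T@T).as_rotvec()),2),"shift cm",np.round(100*R0.T@(np.array(p)-s["ee_pos"]),2),"gap",round(float(s["finger_gap"]),3),"pos",np.round(s["ee_pos"],4),"t",s["time"])
E
python3 - <<'E'
from h import *
delta([.3,.3,.218]);delta([.4725,.117,.12]);delta([.4725,.117,.03])
E
```

```text
turn [-4.000e-02 -1.000e-02 -2.217e+01] shift cm [-18.83 -24.46   0.11] gap 1.001 pos [0.1999 0.592  0.219 ] t 0.35
turn [-4.000e-02 -1.000e-02 -2.217e+01] shift cm [-41.03 -36.27   9.92] gap 1.001 pos [0.1999 0.592  0.219 ] t 0.35
turn [-4.000e-02 -1.000e-02 -2.217e+01] shift cm [-41.03 -36.26  18.92] gap 1.001 pos [0.1999 0.592  0.219 ] t 0.35
```

Emit:
arm_command(increments=[[[0,0,-3,-3,-4,0,8.5],[0,0,-6,-6,-8,0,8.5],[0,0,-9,-9,-12,0,8.5],[0,0,-12,-12,-16,0,8.5],[0,0,-15,-15.5,-20,0,8.5],[0,0,-18,-18.8,-24.5,0,8.5],[0,0,-22.2,-22,-26.5,2,8.5],[0,0,-22.2,-26,-28.5,3,8.5],[0,0,-22.2,-30,-30.5,5,8.5],[0,0,-22.2,-34,-32.5,7,8.5],[0,0,-22.2,-38,-34.8,8.5,8.5],[0,0,-22.2,-41,-36.3,9.9,8.5],[0,0,-22.2,-41,-36.3,9.9,8.5],[0,0,-22.2,-41,-36.3,9.9,8.5],[0,0,-22.2,-41,-36.3,9.9,8.5],[0,0,-22.2,-41,-36.3,9.9,8.5],[0,0,-22.2,-41,-36.3,9.9,8.5]]], squeeze=60)

```text
time: 2.05
ee_pos: [0.472, 0.118, 0.1209]
tool_rot: [-0.032, 0.999, 0.0, 0.001]
ft_force: [0.6, 0.6, 0.1]
finger_gap: 0.995
```

Run:
```python
from h import *
delta([.4725,.117,.03])
c=camera("wrist");cv2.imwrite("pics/w1.png",c["image"])
h=cv2.cvtColor(c["image"],cv2.COLOR_BGR2HSV);print(h[300,320])
for k in blobs(c,(0,120,150),(14,255,255),2000):
    print(cv2.boundingRect(k),rect(c,k,.048))
```

```text
turn [0.01 0.06 0.13] shift cm [-0.03 -0.1   9.09] gap 0.995 pos [0.472  0.118  0.1209] t 2.05
[ 32  21 245]
(0, 346, 150, 75) [572.7, -78.5, 145.4, 54.3, -61.9]
(286, 167, 79, 155) [471.5, 120.2, 109.9, 50.4, 3.5]
(42, 158, 105, 157) [475.4, -34.0, 109.8, 51.8, 3.5]
(0, 0, 640, 429) [468.3, 143.9, 436.8, 301.3, -84.9]
```

View pics/w1.png

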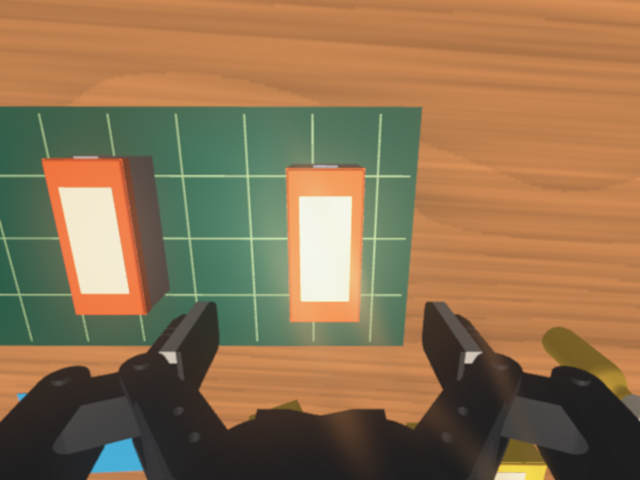

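Emit:
arm_command(increments=[[[0,0,0,0,0,3,8.5],[0,0,0,0,0,6,8.5],[0,0,0,0,0,8,8.5],[0,0,0,0,0,9.1,8.5],[0,0,0,0,0,9.1,8.5],[0,0,0,0,0,9.1,6.5],[0,0,0,0,0,9.1,5.5],[0,0,0,0,0,9.1,4.5],[0,0,0,0,0,9.1,4],[0,0,0,0,0,9.1,4],[0,0,0,0,0,9.1,4],[0,0,0,0,0,9.1,4],[0,0,0,0,0,9.1,4],[0,0,0,0,0,9.1,4]]], squeeze=60)

```text
time: 3.5
ee_pos: [0.474, 0.1178, 0.0317]
tool_rot: [-0.031, 1.0, 0.001, 0.002]
ft_force: [-1.4, 1.3, 6.8]
finger_gap: 0.544
```

Run:
```python
from h import *
delta([.4725,.117,.13]);s=observe();print(s["ft_force"],s["wrist_torque"])
```

```text
turn [0.08 0.18 0.  ] shift cm [ 0.12 -0.06 -9.83] gap 0.544 pos [0.474  0.1178 0.0317] t 3.5
[-1.40870367  1.26356216  6.82749364] [0.41072139 0.38837089 0.02470633]
```

Emit:
arm_command(increments=[[[0,0,0,0,0,-1,4],[0,0,0,0,0,-3,4],[0,0,0,0,0,-6,4],[0,0,0,0,0,-9,4],[0,0,0,0,0,-10,4],[0,0,0,0,0,-10,4],[0,0,0,0,0,-10,4],[0,0,0,0,0,-10,4],[0,0,0,0,0,-10,4],[0,0,0,0,0,-10,4]]])

```text
time: 4.5
ee_pos: [0.4714, 0.1169, 0.128]
tool_rot: [-0.031, 1.0, -0.0, -0.001]
ft_force: [0.3, 0.0, -2.6]
finger_gap: 0.537
```

```bash
cat >> h.py <<'E'
def read(n=6):
    F=[]
    for i in range(n):
        camera("top");s=observe();F.append(np.r_[s["ft_force"],s["wrist_torque"]])
    F=np.array(F);y=np.array([-np.sin(np.radians(3.5)),np.cos(np.radians(3.5)),0])
    print("F",F[:,:3].mean(0).round(2),"T",F[:,3:].mean(0).round(4),"sd",F[:,3:].std(0).round(4),"T_maty",(F[:,3:]@y).round(4),"pos",s["ee_pos"].round(4),"quat",s["tool_rot"].round(4),"gap",s["finger_gap"],"t",s["time"])
E
python3 - <<'E'
from h import *
read()
E
```

```text
F [-0.17  0.08 -2.65] T [-0.0059 -0.0048 -0.0071] sd [0.0244 0.0362 0.019 ] T_maty [ 0.0271 -0.0526  0.0158 -0.052  -0.005   0.0401] pos [0.4723 0.117  0.1292] quat [-3.080e-02  9.995e-01 -0.000e+00 -1.000e-04] gap 0.5352543296976544 t 4.8
```

Emit:
arm_command(increments=[[[0,7,0,0,0,0,4],[0,14,0,0,0,0,4],[0,20,0,0,0,0,4],[0,20,0,0,0,0,4],[0,20,0,0,0,0,4],[0,20,0,0,0,0,4],[0,20,0,0,0,0,4],[0,20,0,0,0,0,4],[0,20,0,0,0,0,4],[0,13,0,0,0,0,4],[0,6,0,0,0,0,4],[0,0,0,0,0,0,4],[0,0,0,0,0,0,4],[0,0,0,0,0,0,4],[0,0,0,0,0,0,4],[0,0,0,0,0,0,4],[0,0,0,0,0,0,4]]])

```text
time: 6.5
ee_pos: [0.4732, 0.117, 0.1294]
tool_rot: [-0.031, 1.0, -0.0, -0.0]
ft_force: [-0.6, 0.2, -2.5]
finger_gap: 0.541
```

Run:
```python
from h import *
read(12)
```

```text
F [ 0.17 -0.17 -2.56] T [ 0.015  -0.0096  0.0046] sd [0.0222 0.0324 0.0279] T_maty [-0.0582  0.0215  0.0048 -0.0183 -0.0189  0.0279 -0.0208 -0.0796 -0.0339
  0.0292  0.0125  0.0077] pos [0.4722 0.117  0.1293] quat [-0.0308  0.9995 -0.      0.    ] gap 0.5359845151286756 t 7.1
```

Emit:
arm_command(increments=[[[0,-7,0,0,0,0,4],[0,-14,0,0,0,0,4],[0,-20,0,0,0,0,4],[0,-20,0,0,0,0,4],[0,-20,0,0,0,0,4],[0,-20,0,0,0,0,4],[0,-20,0,0,0,0,4],[0,-20,0,0,0,0,4],[0,-20,0,0,0,0,4],[0,-13,0,0,0,0,4],[0,-6,0,0,0,0,4],[0,0,0,0,0,0,4],[0,0,0,0,0,0,4],[0,0,0,0,0,0,4],[0,0,0,0,0,0,4],[0,0,0,0,0,0,4],[0,0,0,0,0,0,4]]])

```text
time: 8.8
ee_pos: [0.4714, 0.117, 0.1293]
tool_rot: [-0.031, 1.0, 0.0, 0.0]
ft_force: [-0.2, -0.2, -2.1]
finger_gap: 0.538
```

Run:
```python
from h import *
read(12)
cv2.imwrite("pics/s2.png",camera("side")["image"])
```

```text
F [ 0.08  0.04 -2.54] T [-0.0176 -0.0011  0.0019] sd [0.034  0.0407 0.0341] T_maty [-0.0027  0.0049  0.1114  0.006   0.0092  0.0216  0.0004 -0.0266 -0.0377
  0.0065 -0.0654 -0.0281] pos [0.4723 0.117  0.1293] quat [-0.0308  0.9995 -0.      0.    ] gap 0.5388580548791466 t 9.4
```

View pics/s2.png

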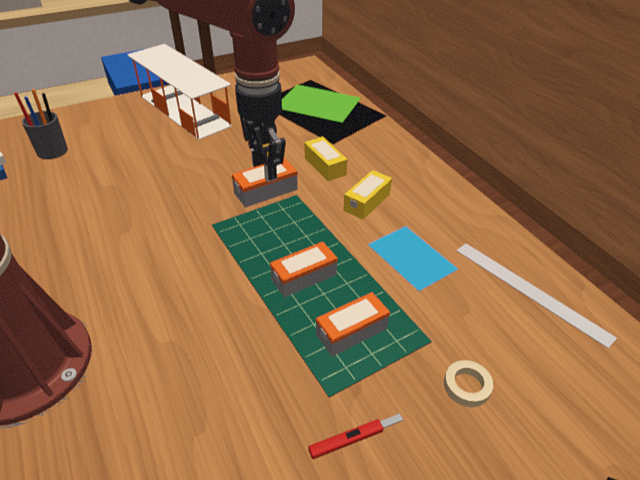

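Emit:
arm_command(increments=[[[0,0,0,0,0,3,4],[0,0,0,0,0,6,4],[0,0,0,0,0,8.5,4],[0,0,0,0,0,9.4,4],[0,0,0,0,0,9.8,4],[0,0,0,0,0,9.8,4],[0,0,0,0,0,9.8,4],[0,0,0,0,0,9.8,5.5],[0,0,0,0,0,9.8,7],[0,0,0,0,0,9.8,8.5],[0,0,0,0,0,9.8,8.5],[0,0,0,0,0,9.8,8.5],[0,0,0,0,0,9.8,8.5],[0,0,0,0,0,7,8.5],[0,0,0,0,0,3,8.5],[0,0,0,0,0,-1,8.5],[0,0,0,0,0,-1,8.5],[0,0,0,0,0,-1,8.5]]])

```text
time: 11.25
ee_pos: [0.4733, 0.1171, 0.1406]
tool_rot: [-0.031, 1.0, 0.0, 0.002]
ft_force: [-0.2, -0.4, 0.3]
finger_gap: 0.995
```

Run:
```python
from h import *
delta([.4755,-.036,.12]);delta([.4755,-.036,.03])
c=camera("wrist");cv2.imwrite("pics/w3.png",c["image"])
for k in blobs(c,(0,120,150),(14,255,255),2000):
    print(cv2.boundingRect(k),rect(c,k,.048))
```

```text
turn [0.01 0.18 0.04] shift cm [  0.73 -15.3    2.06] gap 0.995 pos [0.4733 0.1171 0.1406] t 11.25
turn [0.01 0.18 0.04] shift cm [  0.76 -15.3   11.06] gap 0.995 pos [0.4733 0.1171 0.1406] t 11.25
(0, 333, 161, 88) [581.5, -92.2, 172.8, 68.6, -61.9]
(284, 163, 73, 145) [472.1, 116.2, 109.9, 50.5, 3.4]
(64, 155, 96, 147) [475.9, -34.1, 110.1, 51.5, 3.4]
(0, 0, 640, 429) [476.0, 149.0, 480.9, 327.6, -85.0]
```

View pics/w3.png

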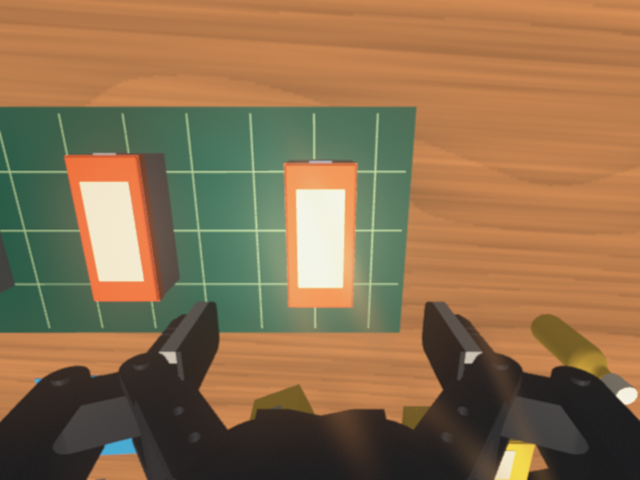

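Emit:
arm_command(increments=[[[0,0,0,0.2,-4.5,0,8.5],[0,0,0,0.4,-9,0,8.5],[0,0,0,0.6,-13.5,0,8.5],[0,0,0,0.7,-15.3,2,8.5],[0,0,0,0.7,-15.3,2.5,8.5],[0,0,0,0.7,-15.3,5,8.5],[0,0,0,0.7,-15.3,8,8.5],[0,0,0,0.7,-15.3,10,8.5],[0,0,0,0.7,-15.3,11,8.5],[0,0,0,0.7,-15.3,11,8.5],[0,0,0,0.7,-15.3,11,6],[0,0,0,0.7,-15.3,11,4],[0,0,0,0.7,-15.3,11,4],[0,0,0,0.7,-15.3,11,4],[0,0,0,0.7,-15.3,11,4],[0,0,0,0.7,-15.3,11,4],[0,0,0,0.7,-15.3,11,4],[0,0,0,0.7,-15.3,11,4]]], squeeze=60)

```text
time: 13.1
ee_pos: [0.4761, -0.036, 0.0314]
tool_rot: [-0.031, 1.0, 0.0, 0.001]
ft_force: [-0.9, 1.3, 5.2]
finger_gap: 0.544
```

Emit:
arm_command(increments=[[[0,0,0,0,0,-1,4],[0,0,0,0,0,-3,4],[0,0,0,0,0,-6,4],[0,0,0,0,0,-9,4],[0,0,0,0,0,-10,4],[0,7,0,0,0,-10,4],[0,14,0,0,0,-10,4],[0,20,0,0,0,-10,4],[0,20,0,0,0,-10,4],[0,20,0,0,0,-10,4],[0,20,0,0,0,-10,4],[0,20,0,0,0,-10,4],[0,20,0,0,0,-10,4],[0,20,0,0,0,-10,4]]])

```text
time: 14.5
ee_pos: [0.4745, -0.0362, 0.1298]
tool_rot: [-0.03, 0.984, -0.005, -0.173]
ft_force: [0.1, 0.1, -1.7]
finger_gap: 0.544
```

Emit:
arm_command(increments=[[[0,-7,0,0,0,0,4],[0,-14,0,0,0,0,4],[0,-20,0,0,0,0,4],[0,-20,0,0,0,0,4],[0,-20,0,0,0,0,4],[0,-20,0,0,0,0,4],[0,-20,0,0,0,0,4],[0,-20,0,0,0,0,4]]])

```text
time: 15.3
ee_pos: [0.4756, -0.0362, 0.1294]
tool_rot: [-0.031, 1.0, -0.0, -0.0]
ft_force: [0.4, -0.5, -3.2]
finger_gap: 0.541
```

Run:
```python
from h import *
read(12)
```

```text
F [ 0.06  0.2  -2.68] T [ 0.0005  0.0123 -0.0078] sd [0.0285 0.019  0.0149] T_maty [ 0.005   0.0375  0.0122 -0.0112  0.0266  0.0241 -0.0073  0.0332  0.0036
 -0.022   0.0028  0.0426] pos [ 0.4747 -0.0361  0.1293] quat [-0.0308  0.9995 -0.     -0.    ] gap 0.5441329655129966 t 15.9
```

Tilt of 20° is confirmed reached. Now the other way.

Emit:
arm_command(increments=[[[0,-7,0,0,0,0,4],[0,-14,0,0,0,0,4],[0,-20,0,0,0,0,4],[0,-20,0,0,0,0,4],[0,-20,0,0,0,0,4],[0,-20,0,0,0,0,4],[0,-20,0,0,0,0,4],[0,-20,0,0,0,0,4],[0,-20,0,0,0,0,4],[0,-13,0,0,0,0,4],[0,-6,0,0,0,0,4],[0,0,0,0,0,0,4],[0,0,0,0,0,0,4],[0,0,0,0,0,0,4],[0,0,0,0,0,0,4],[0,0,0,0,0,0,4],[0,0,0,0,0,0,4]]])

```text
time: 17.6
ee_pos: [0.4739, -0.0361, 0.1293]
tool_rot: [-0.031, 1.0, 0.0, 0.0]
ft_force: [0.2, -0.8, -2.0]
finger_gap: 0.545
```

Run:
```python
from h import *
read(12)
```

```text
F [-0.07 -0.06 -2.82] T [-0.0116  0.007   0.0039] sd [0.0229 0.0409 0.024 ] T_maty [-0.0156  0.0052 -0.0489 -0.0022  0.001   0.015   0.0295  0.0864  0.0269
  0.0716 -0.0619 -0.0147] pos [ 0.4747 -0.0361  0.1293] quat [-3.090e-02  9.995e-01  0.000e+00 -1.000e-04] gap 0.5435112789963946 t 18.2
```

Emit:
arm_command(increments=[[[0,0,0,0,0,3,4],[0,0,0,0,0,6,4],[0,0,0,0,0,8.5,4],[0,0,0,0,0,9.4,4],[0,0,0,0,0,9.8,4],[0,0,0,0,0,9.8,4],[0,0,0,0,0,9.8,4],[0,0,0,0,0,9.8,5.5],[0,0,0,0,0,9.8,7],[0,0,0,0,0,9.8,8.5],[0,0,0,0,0,9.8,8.5],[0,0,0,0,0,9.8,8.5],[0,0,0,0,0,9.8,8.5],[0,0,0,0,0,7,8.5],[0,0,0,0,0,3,8.5],[0,0,0,0,0,-1,8.5],[0,0,0,0,0,-1,8.5],[0,0,0,0,0,-1,8.5]]])

```text
time: 20.0
ee_pos: [0.4757, -0.0363, 0.1406]
tool_rot: [-0.031, 1.0, -0.0, 0.001]
ft_force: [-0.8, -0.0, -0.2]
finger_gap: 0.996
```

Run:
```python
from h import *
delta([.491,-.186,.03])
c=camera("wrist");cv2.imwrite("pics/w4.png",c["image"])
for k in blobs(c,(0,120,150),(14,255,255),2000):
    print(cv2.boundingRect(k),rect(c,k,.048))
```

```text
turn [-0.05  0.17  0.04] shift cm [ -0.57 -15.02  11.07] gap 0.996 pos [ 0.4757 -0.0363  0.1406] t 20.0
(203, 340, 239, 87) [582.5, -24.0, 196.0, 84.3, 78.8]
(74, 175, 93, 142) [491.3, -183.4, 109.6, 51.4, 3.4]
(481, 173, 95, 143) [472.3, 114.6, 110.1, 51.4, 3.4]
(284, 165, 73, 145) [476.1, -37.4, 110.3, 50.5, 3.4]
(0, 0, 640, 421) [476.7, -42.2, 553.9, 314.6, -85.5]
```

View pics/w4.png

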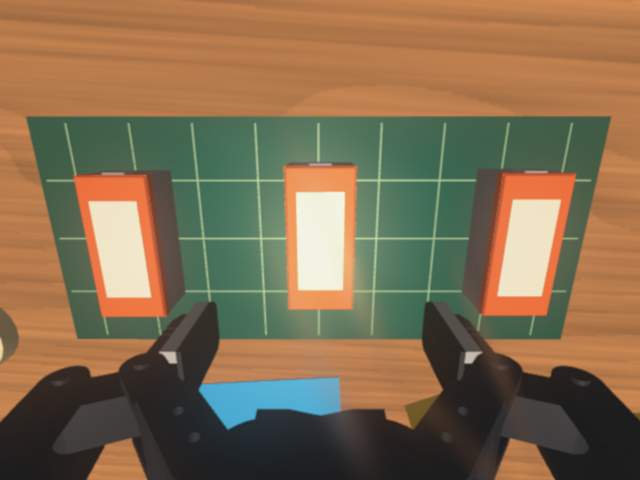

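Both silent tins stand upright at pixels (320,237) and (528,245); the third is at (120,245). On to it.

Emit:
arm_command(increments=[[[0,0,0,-0.2,-4.5,0,8.5],[0,0,0,-0.4,-9,0,8.5],[0,0,0,-0.5,-13.5,0,8.5],[0,0,0,-0.6,-15,2,8.5],[0,0,0,-0.6,-15,2.5,8.5],[0,0,0,-0.6,-15,5,8.5],[0,0,0,-0.6,-15,8,8.5],[0,0,0,-0.6,-15,10,8.5],[0,0,0,-0.6,-15,11,8.5],[0,0,0,-0.6,-15,11,8.5],[0,0,0,-0.6,-15,11,6],[0,0,0,-0.6,-15,11,4],[0,0,0,-0.6,-15,11,4],[0,0,0,-0.6,-15,11,4],[0,0,0,-0.6,-15,11,4],[0,0,0,-0.6,-15,11,4],[0,0,0,-0.6,-15,11,4],[0,0,0,-0.6,-15,11,4]]], squeeze=60)

```text
time: 21.85
ee_pos: [0.4913, -0.1857, 0.0315]
tool_rot: [-0.031, 1.0, -0.0, 0.001]
ft_force: [-0.7, 1.6, 4.7]
finger_gap: 0.544
```

Emit:
arm_command(increments=[[[0,0,0,0,0,-1,4],[0,0,0,0,0,-3,4],[0,0,0,0,0,-6,4],[0,0,0,0,0,-9,4],[0,0,0,0,0,-10,4],[0,7,0,0,0,-10,4],[0,14,0,0,0,-10,4],[0,20,0,0,0,-10,4],[0,20,0,0,0,-10,4],[0,20,0,0,0,-10,4],[0,20,0,0,0,-10,4],[0,20,0,0,0,-10,4],[0,20,0,0,0,-10,4],[0,20,0,0,0,-10,4]]])

```text
time: 23.25
ee_pos: [0.4897, -0.1856, 0.1298]
tool_rot: [-0.03, 0.984, -0.005, -0.173]
ft_force: [0.1, -0.2, -2.5]
finger_gap: 0.542
```

Emit:
arm_command(increments=[[[0,-7,0,0,0,0,4],[0,-14,0,0,0,0,4],[0,-20,0,0,0,0,4],[0,-20,0,0,0,0,4],[0,-20,0,0,0,0,4],[0,-20,0,0,0,0,4],[0,-20,0,0,0,0,4],[0,-20,0,0,0,0,4]]])

```text
time: 24.05
ee_pos: [0.4908, -0.1855, 0.1293]
tool_rot: [-0.031, 1.0, -0.0, -0.0]
ft_force: [0.8, 0.4, -2.3]
finger_gap: 0.54
```

Run:
```python
from h import *
read(12)
```

```text
F [-0.25 -0.02 -2.37] T [0.0138 0.0433 0.0102] sd [0.0323 0.0303 0.0264] T_maty [0.0483 0.0344 0.0659 0.0762 0.103  0.0073 0.0555 0.0027 0.0357 0.027
 0.0505 0.0017] pos [ 0.4899 -0.1855  0.1293] quat [-0.0308  0.9995 -0.      0.    ] gap 0.5426169981619022 t 24.65
```

Emit:
arm_command(increments=[[[0,-7,0,0,0,0,4],[0,-14,0,0,0,0,4],[0,-20,0,0,0,0,4],[0,-20,0,0,0,0,4],[0,-20,0,0,0,0,4],[0,-20,0,0,0,0,4],[0,-20,0,0,0,0,4],[0,-20,0,0,0,0,4],[0,-20,0,0,0,0,4],[0,-13,0,0,0,0,4],[0,-6,0,0,0,0,4],[0,0,0,0,0,0,4],[0,0,0,0,0,0,4],[0,0,0,0,0,0,4],[0,0,0,0,0,0,4],[0,0,0,0,0,0,4],[0,0,0,0,0,0,4]]])

```text
time: 26.35
ee_pos: [0.4891, -0.1855, 0.1292]
tool_rot: [-0.03, 1.0, 0.0, 0.0]
ft_force: [0.2, -0.4, -1.3]
finger_gap: 0.542
```

Run:
```python
from h import *
read(12)
delta([.6885,-.08,.18])
```

```text
F [ 0.17 -0.12 -2.38] T [ 0.012  -0.0301 -0.0195] sd [0.0387 0.0347 0.0478] T_maty [-0.0458 -0.0052 -0.0764 -0.0046 -0.0355 -0.0497 -0.0767 -0.0081 -0.0123
 -0.0858  0.0066  0.0242] pos [ 0.49   -0.1854  0.1293] quat [-0.0309  0.9995  0.     -0.    ] gap 0.5384986524877718 t 26.95
turn [ 0.   -0.    0.04] shift cm [-20.47   9.3   -5.07] gap 0.538 pos [ 0.49   -0.1854  0.1293] t 26.95
```

Emit:
arm_command(increments=[[[0,0,0,-0.5,0,-2.5,4],[0,0,0,-2,1,-5,4],[0,0,0,-5,2.5,-5.1,4],[0,0,0,-8,4,-5.1,4],[0,0,0,-11,5,-5.1,4],[0,0,0,-14,6.5,-5.1,4],[0,0,0,-17,8,-5.1,4],[0,0,0,-19,9,-5.1,4],[0,0,0,-20.2,9.3,-5.1,4],[0,0,0,-20.5,9.3,-5.1,4],[0,0,0,-20.5,9.3,-5.1,4],[0,0,0,-20.5,9.3,-5.1,4],[0,0,0,-20.5,9.3,-5.1,4],[0,0,0,-20.5,9.3,-5.1,4],[0,0,0,-20.5,9.3,-5.1,4],[0,0,0,-20.5,9.3,-5.1,4]]])

```text
time: 28.55
ee_pos: [0.6886, -0.0802, 0.1804]
tool_rot: [-0.031, 1.0, -0.0, 0.0]
ft_force: [-0.0, 0.1, -2.4]
finger_gap: 0.545
```

Run:
```python
from h import *
read(5);delta([.6885,-.08,.18])
for n in("side","top"):
    c=camera(n);cv2.imwrite(f"pics/{n}5.png",c["image"])
    for k in blobs(c,(3,150,150),(12,255,255),150):print(n,cv2.boundingRect(k),rect(c,k,.048),rect(c,k,.197))
s=observe();print(s["qvel"].round(4),s["time"])
```

```text
F [ 0.04  0.1  -2.56] T [0.0016 0.0027 0.0067] sd [0.0133 0.0175 0.0145] T_maty [-0.0051  0.0114  0.0262  0.0064 -0.0259] pos [ 0.6888 -0.08    0.1803] quat [-0.0308  0.9995 -0.      0.    ] gap 0.5446635744015503 t 28.8
turn [-0.    0.    0.04] shift cm [0.03 0.   0.03] gap 0.545 pos [ 0.6888 -0.08    0.1803] t 28.8
side (271, 242, 67, 40) [475.6, -41.7, 111.4, 53.1, 3.5] [411.1, -177.4, 86.0, 41.1, 3.5]
side (237, 198, 62, 32) [471.8, 111.5, 110.4, 55.0, 3.3] [408.2, -59.1, 85.3, 42.5, 3.3]
side (393, 160, 43, 33) [820.6, 75.9, 120.9, 69.7, 3.2] [677.6, -86.6, 93.4, 53.9, 3.2]
top (258, 241, 23, 47) [473.7, 113.8, 108.8, 49.9, 2.7] [462.6, 97.0, 94.9, 43.6, 2.7]
[ 0.0013 -0.0008 -0.0006  0.0002  0.0004 -0.0019] 28.9
```

View pics/side5.png

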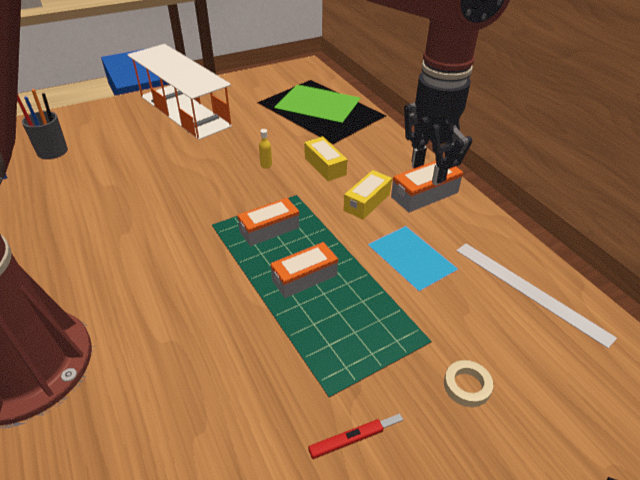

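View pics/top5.png

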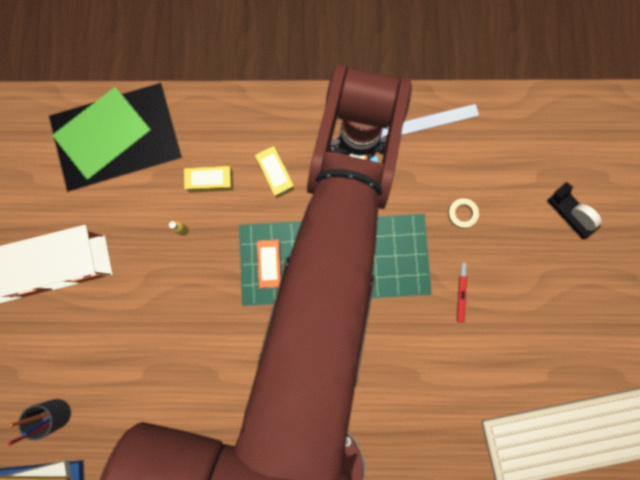

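The torque here is ambiguous from five readings, so I'll rock it again over the card as an independent check.

Emit:
arm_command(increments=[[[0,7,0,0,0,0,4],[0,14,0,0,0,0,4],[0,20,0,0,0,0,4],[0,20,0,0,0,0,4],[0,20,0,0,0,0,4],[0,20,0,0,0,0,4],[0,20,0,0,0,0,4],[0,20,0,0,0,0,4],[0,20,0,0,0,0,4],[0,13,0,0,0,0,4],[0,6,0,0,0,0,4],[0,0,0,0,0,0,4],[0,0,0,0,0,0,4],[0,0,0,0,0,0,4],[0,0,0,0,0,0,4],[0,0,0,0,0,0,4],[0,0,0,0,0,0,4]]])

```text
time: 30.6
ee_pos: [0.6898, -0.08, 0.1803]
tool_rot: [-0.031, 1.0, -0.0, -0.0]
ft_force: [-0.8, -0.5, -2.2]
finger_gap: 0.547
```

Run:
```python
from h import *
read(24)
```

```text
F [-0.06  0.09 -2.49] T [-0.0117  0.0376 -0.0026] sd [0.0345 0.0324 0.0303] T_maty [ 0.0732  0.0576  0.0107  0.0226  0.0338  0.0759  0.0613  0.0283  0.0177
 -0.0295  0.0813  0.0243  0.0633  0.0797  0.0264  0.0175  0.0034  0.0439
  0.036   0.0586  0.0149  0.0811 -0.0311  0.0673] pos [ 0.6888 -0.08    0.1803] quat [-0.0308  0.9995 -0.     -0.    ] gap 0.5424882152790839 t 31.8
```

Emit:
arm_command(increments=[[[0,-7,0,0,0,0,4],[0,-14,0,0,0,0,4],[0,-20,0,0,0,0,4],[0,-20,0,0,0,0,4],[0,-20,0,0,0,0,4],[0,-20,0,0,0,0,4],[0,-20,0,0,0,0,4],[0,-20,0,0,0,0,4],[0,-20,0,0,0,0,4],[0,-13,0,0,0,0,4],[0,-6,0,0,0,0,4],[0,0,0,0,0,0,4],[0,0,0,0,0,0,4],[0,0,0,0,0,0,4],[0,0,0,0,0,0,4],[0,0,0,0,0,0,4],[0,0,0,0,0,0,4]]])

```text
time: 33.5
ee_pos: [0.6881, -0.0801, 0.1806]
tool_rot: [-0.031, 1.0, 0.0, 0.0]
ft_force: [-0.4, -0.1, -2.5]
finger_gap: 0.541
```

Run:
```python
from h import *
read(24);delta([.6885,-.08,.18])
```

```text
F [ 0.12  0.18 -2.64] T [-0.0068 -0.0165 -0.0024] sd [0.0264 0.0258 0.0268] T_maty [ 0.0136 -0.0238 -0.0243 -0.0181 -0.0209 -0.0222 -0.0096 -0.0347 -0.0855
 -0.0347  0.0374  0.0169 -0.0359  0.0189 -0.0399 -0.0231 -0.0041 -0.0237
 -0.0008 -0.0163 -0.0233  0.0246 -0.0451 -0.0105] pos [ 0.6888 -0.08    0.1803] quat [-0.0308  0.9995 -0.     -0.    ] gap 0.5413788981932662 t 34.7
turn [-0.   -0.    0.04] shift cm [0.03 0.   0.03] gap 0.541 pos [ 0.6888 -0.08    0.1803] t 34.7
```

Confirmed again: the level torque goes from +0.038 to −0.016 N·m, many times the standard error. The tin is held, level and at rest.

Run:
```python
from h import *
c=camera("side");cv2.imwrite("pics/side6.png",c["image"])
for k in blobs(c,(3,150,150),(12,255,255),150):print(cv2.boundingRect(k))
print(observe()["qvel"].round(3));bot.sign_off()
```

```text
(271, 242, 67, 40)
(237, 197, 62, 33)
(393, 160, 43, 33)
[-0.002  0.     0.001  0.     0.002  0.   ]
the job is handed in; nothing more can be done
```

View pics/side6.png

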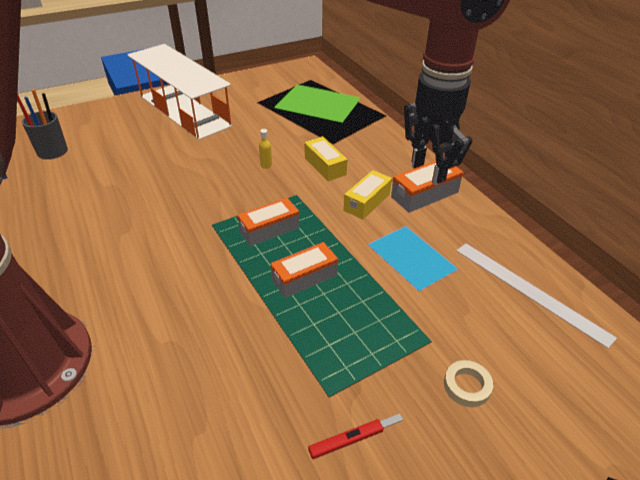

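The rattling tin is the right-hand one (mat −y end). I handed in at about 35 s with it still gripped over the blue card.

**Finding it:** I lifted each tin and rocked it ±20° end to end, then compared the level wrist torque after each direction.
- **Left and middle tins:** their torque changed by about 0.01 N·m or less, which is within the noise, so both counted as silent. I stood both back on the mat.
- **Right tin:** its torque went from +0.042 to −0.031 N·m. Rocked again over the card, it went from +0.038 to −0.016 N·m. Both shifts are well above the noise but smaller than the 0.096 N·m a ball moving from one end to the other should give.

**Last checks:**
- **Held tin:** the TCP was at (0.689, −0.080, 0.180) m, tool vertical and joints still, which puts the underside about 15 cm up. I measured the card centre at (0.6885, −0.080) m.
- **Silent tins:** the final side picture shows both upright on the mat. The tape, knife and glue look where they started; I judged that by eye.

**What disagreed:**
- **Torque over the card:** five readings on arrival averaged about zero instead of matching the previous rock. That is why I rocked it a second time.
- **Camera positions:** the views differed by 3–6 mm, and the side view put the held tin about 13 mm from the TCP, with part of its lid hidden by the fingers. Both are inside the 4 cm tolerance.

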